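# Pack the rework kit caddy

## Task

Pack the black caddy for a board-rework call-out: stand the flux jar in the yellow cup and drop the orange tape roll over the spindle on the caddy floor, then seat the white lift-out tray level on its corner ledges above them. In the seated tray the blue screwdriver must lie flat in the bare trough and the tweezers flat in the trough with the dark rubber lining, both lying lengthwise. Leave the black tape roll and the red screwdriver where they lie on the bench.

Things in the scene. Friction and masses are not known exactly. Their poses are not given: they have to be found in the camera images.
- caddy: black open caddy, fixed, outside 152 (x) x 188 (y) x 60 mm high, walls and floor 4 mm. Origin: centre of its underside, z up. Four grey 18 x 18 mm pillars in its inside corners; their tops, 44 mm above the origin, are the ledges for the tray. Two inserts on its floor, 44 mm either side of the middle along y; which is on which side varies.
- jar_cup: floor insert in the caddy, fixed: grey pad 104 x 86 x 4 mm with a yellow round cup in the middle, inside diameter 60 mm, wall 4 mm, 10 mm high above the pad. Origin: centre of the pad's underside, 4 mm above the bench; the jar stands on the pad, 4 mm above this origin.
- tape_spindle: fixed floor insert in the caddy: grey pad 104 x 86 x 4 mm with an upright steel pin in the middle, 9 mm thick, tapered top 32 mm above the origin. Origin: centre of the pad's underside, 4 mm above the bench; the roll lies on the pad, 4 mm above this origin.
- tray: white loose tray, 132 (x) x 168 (y) mm, 250 g, walls 22 mm high; 6 mm play all round in the caddy, either way round. Origin: centre of underside; seated, 44 mm above the caddy's. Middle handle bar 10 mm thick (x), 110 long (y), 32 to 50 mm up, open below: grip across x. Troughs 60 x 162 mm: x = -33 mm bare, floor 3 mm up; x = +33 mm dark rubber lining, its top 7 mm up; 6 mm divider between.
- flux_jar: flux jar, cream with a black lid, loose, 46 mm diameter, 32 mm high, upright at the start. Origin: centre of its underside. Grip it across its upper 18 mm, so that the fingers clear the cup's rim.
- kapton_roll: orange tape roll lying flat, loose, 60 mm outside diameter, 12 mm high, clear bore 24 mm. Origin: centre of its underside.
- tape_black: look-alike, not wanted: black tape roll lying flat, loose, 66 mm diameter, 18 mm high. Origin: centre of its underside.
- driver_blue: precision screwdriver with a blue handle, loose, 144 mm long, 15 mm wide, 14 mm high, lying along its y. Origin: underside, at half length; the handle runs from y = -13 to +68 mm, the thin steel blade to y = -72 mm. Grip the handle across x at about y = +20 mm.
- tweezers: silver tweezers, loose, 125 mm long (y), 14 mm wide (x), 8 mm high, lying flat. Origin: centre of the underside. Grip across both arms (x) at the middle.
- driver_red: look-alike, not wanted: precision screwdriver with a red handle, loose, 154 mm long (y), 15 mm wide, 14 mm high. Origin: underside, at half length.
Things that resemble listed ones, but are neither listed nor needed, are in the scene too. Of the things that look like the flux_jar, the largest one is meant.

How it is judged (in metres and radians):
On the way, in this order (a step that is already met when the one before it is completed fails the run):
1. the flux jar stands in the yellow cup and the orange tape roll lies on its pad over the spindle (horizontal distance between flux_jar and jar_cup below 0.012 m and z of flux_jar in the frame of jar_cup between 0 and 0.008 m and angle between flux_jar's own z axis and vertical below 0.12 rad and horizontal distance between kapton_roll and tape_spindle below 0.012 m and z of kapton_roll in the frame of tape_spindle between 0 and 0.0095 m and angle between kapton_roll's own z axis and vertical below 0.15 rad), for 0.2 s.
2. the tray is seated level on the caddy's four corner ledges (x of tray in the frame of caddy between -0.009 and 0.009 m and y of tray in the frame of caddy between -0.009 and 0.009 m and z of tray in the frame of caddy between 0.04 and 0.048 m and angle between tray's own z axis and vertical below 0.05 rad and angle between the y axis of tray and the y axis of caddy, either way round below 0.12 rad), for 0.2 s.
At the end, for the whole second after the job is handed in: Jar upright in cup, roll flat round spindle, each within 12 mm of centre; tray on its four ledges, level, within 9 mm; blue driver in bare trough, tweezers in lined one, lengthwise within 0.35 rad, mid-length within 30 mm; black tape and red driver moved under 30 mm; all released, at rest (all of step 1 and all of step 2 and x of driver_blue in the frame of tray between -0.064 and -0.003 m and y of driver_blue in the frame of tray between -0.03 and 0.03 m and z of driver_blue in the frame of tray between 0 and 0.024 m and angle between the y axis of each of driver_blue, tweezers and the y axis of tray, either way round below 0.35 rad and angle between driver_blue's own y axis and vertical between 1.45 and 1.69 rad and x of tweezers in the frame of tray between 0.003 and 0.064 m and y of tweezers in the frame of tray between -0.03 and 0.03 m and z of tweezers in the frame of tray between 0 and 0.024 m and angle between tweezers's own y axis and vertical between 1.45 and 1.69 rad and distance of each of tape_black, driver_red from where it was at the start of the episode below 0.03 m and contact force between the fingers and flux_jar below 0.2 N and contact force between the fingers and kapton_roll below 0.2 N and contact force between the fingers and tray below 0.2 N and contact force between the fingers and driver_blue below 0.2 N and contact force between the fingers and tweezers below 0.2 N and linear speed of each of flux_jar, kapton_roll, tray, driver_blue, tweezers below 0.02 m/s); the robot touches nothing.
It fails at once if the black tape roll or the red screwdriver is moved by more than 30 mm (distance of any of tape_black, driver_red from where it was at the start of the episode above 0.03 m).
It also fails if it takes over 120 s, if anything falls off the work surface, if the arm or the gripper's body presses on something with over 40 N, if the wrist force passes 120 N, or if a joint passes its speed limit or range.

## Robot

A 7-joint arm with a two-finger parallel gripper is mounted at the origin on a cart in front of the work surface, level with it; the furniture and walls round the work are solid. World frame = base frame: x ahead of the robot, y to its left, z up, the work surface at z = 0. Lengths are in mm, angles in rad, forces in N, time in s.
With the tool pointing down it reaches from about 425 to 950 mm from the base axis. Payload 4.7 kg.
Tool frame: the origin (TCP) lies on the mounting face of the last link; the fingertips stand 182 mm ahead of it and the grasp point (between the pads) lies 164 mm ahead of it; z points along the fingers, y is the line along which they close (so a half turn about z gives the same grasp; the last joint's range is limited). The gripper opens to 87 mm and grips with 3 to 60 N. Pads are 19 mm wide; open, the fingers measure 117 mm over their backs; the gripper's body (75 mm by 190 mm) begins 51 mm behind the grasp point.
Start: joints at [-1.229, 0.469, -0.049, 1.532, 0.024, 1.141, -0.082], TCP at [244.557, 629.144, 404.773] pointing down, gripper open.
Joint ranges: [-2.59, 2.59], [-0.33, 1.99], [-1.39, 1.29], [0.1, 2.45], [-1.04, 4.18], [0.21, 1.99], [-2.66, 2.66]. Speed limits (rad/s): [2.57, 2.57, 3.14, 3.14, 3.14, 3.14, 3.14].

## Interface

Orientations are given as a rotation vector (axis times angle).
In Python, from workcell import arm gives the robot as it stands. Calls block until the motion is done:
- arm.goto(position, orientation): joint-space move of the TCP to a pose.
- arm.move_l(position, speed=150, rotation=None): straight line of the TCP; rotation=None keeps the orientation; speed is the mean speed in mm/s.
- arm.move_j(angles): joint-space move.
- arm.grip(opening, newtons=None): finger opening in mm; newtons is the grip in N (None keeps the last); returns when the fingers have stopped.
- arm.sleep(seconds).
- arm.ik(position, orientation): joint angles nearest the present ones, or None.
- arm.grab_frame(name): name is "scene" or "top" or "wrist"; returns a dict with "image" (384x512x3 uint8, red, green, blue), "mtx" (3x3 intrinsics, pixels), "dist" ([k1, k2, p1, p2, k3] as OpenCV has them; the pictures are not rectified), "cam_to_world" (4x4, takes a point from camera to world coordinates). Camera axes: x right, y down, z forward; pixel columns grow to the right and rows downward; lengths in mm; the calibration is good to about 2 mm. A picture is of the moment at which its call begins. There is no depth.
A pose or a line that the arm cannot do raises arm.MotionError and nothing moves.
- arm.job_done(): hands the job in; it is judged then, once.
Readings, each from a call of its own:
- arm.read_time_s(): time.
- arm.read_joint_pos(): joint angles.
- arm.read_joint_vel(): joint speeds.
- arm.read_effort(): joint torques, N m.
- arm.read_tcp_pos(): TCP position.
- arm.read_ee_rot(): TCP orientation.
- arm.read_contact_force(): force on the tool from outside, world axes, zero at the start.
- arm.read_ft_torque(): the same for the moment, N m.
- arm.read_grip_width(): finger opening in mm.
- arm.read_finger_force(): force on a finger pad.
Only numpy, scipy, OpenCV 4.12 (cv2) and the standard library are available. Lean on these libraries where they do the work, as an engineer would, in place of code of your own. Each camera call takes 0.05 s, during which the arm holds its last target. There are 200 camera calls.

## Working session

There is one attempt and no reset: what is moved stays moved. The work goes in short steps, each a Python script; the robot and the scene stay as the last script left them, time stands still between calls to the robot, and variables do not carry over. Pictures are saved under pics/ and viewed, at most 14 in all, crops included, and the job is handed in when it is done.

```bash
mkdir -p pics; ls; python3 - <<'E'
from workcell import arm
import cv2,numpy as np
for n in("top","scene"):
    f=arm.grab_frame(n); im=cv2.cvtColor(f["image"],cv2.COLOR_RGB2BGR)
    cv2.imwrite(f"pics/{n}0.png",cv2.resize(im,(800,600),interpolation=cv2.INTER_CUBIC))
    print(n,f["mtx"].tolist(),f["dist"],np.round(f["cam_to_world"],3).tolist())
print(arm.read_ee_rot(),arm.read_time_s(),arm.read_tcp_pos())
E
```

```text
pics
top [[389.72253995799684, 0.0, 256.01523959163103], [0.0, 389.72253995799684, 190.3841717438479], [0.0, 0.0, 1.0]] [0.00507617 0.         0.         0.         0.        ] [[0.006, -0.995, 0.1, 400.293], [-1.0, -0.004, 0.018, 137.212], [-0.017, -0.1, -0.995, 890.392], [0.0, 0.0, 0.0, 1.0]]
scene [[483.34437228309883, 0.0, 259.02281788296636], [0.0, 483.34437228309883, 193.31195362138237], [0.0, 0.0, 1.0]] [-0.07369962  0.          0.          0.          0.        ] [[0.577, -0.578, 0.578, 6.678], [-0.817, -0.41, 0.405, -198.958], [0.003, -0.706, -0.709, 646.957], [0.0, 0.0, 0.0, 1.0]]
[-5.79073602e-01 -3.08749412e+00  2.71059384e-03] 0.1 [244.5042527  628.93468838 403.80916887]
```

View pics/top0.png

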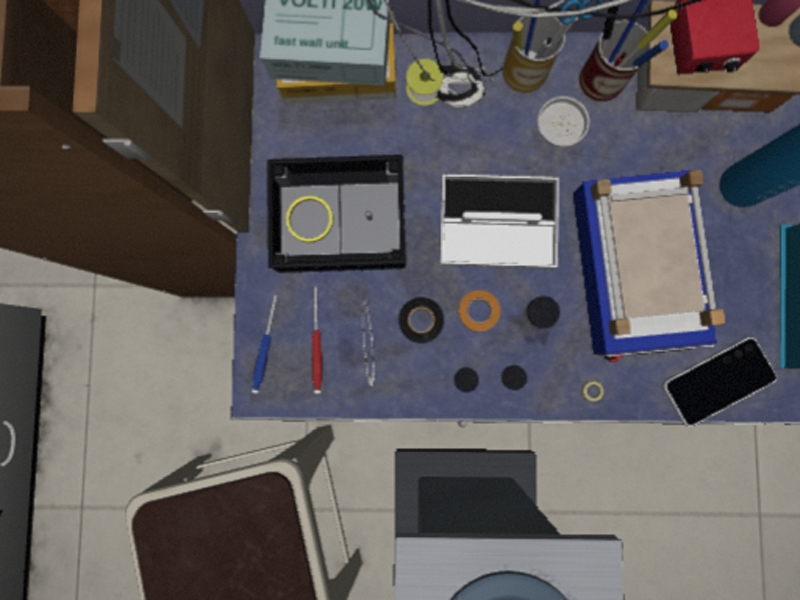

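View pics/scene0.png

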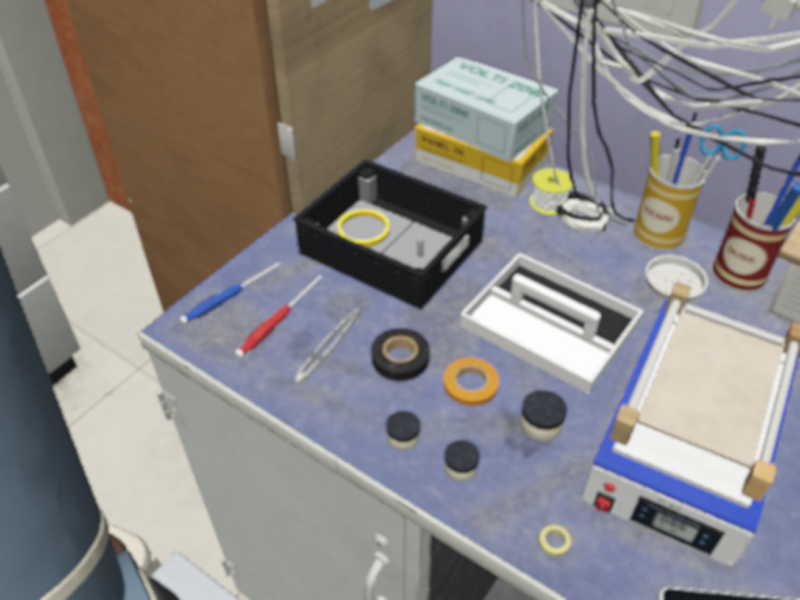

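The top view (800x600) shows the caddy at (337,213), with the yellow cup at (310,218) and the spindle at (369,215). The tray is at (500,220), with its lined trough on the far side (top).

- **Jar:** the candidates are the black lids at (543,312), (466,379) and (514,377). The one at (543,312) is clearly the largest, so it is the flux jar.
- **Roll:** orange at (480,311) is the one to pack. The black roll at (421,319) and the yellow ring at (594,391) are not.
- **Screwdriver:** blue at (265,345) is the one to pack, and red at (317,345) stays. The tweezers are at (368,345).
- **Obstacle:** a tall cabinet stands to the left, with its near corner at about (237,297).

Next I measure positions with masks in both views.

```bash
cat > h.py <<'E'
from workcell import arm
import cv2,numpy as np
from scipy.spatial.transform import Rotation as R
def frame(n):
    f=arm.grab_frame(n); f["hsv"]=cv2.cvtColor(f["image"],cv2.COLOR_RGB2HSV); return f
def ray(f,p):
    u=cv2.undistortPoints(np.array([[p]],float),f["mtx"],f["dist"])[0,0]
    T=f["cam_to_world"]; return T[:3,3],(d:=T[:3,:3]@np.r_[u,1])/np.linalg.norm(d)
def plane(f,p,z):
    o,d=ray(f,p); return o+d*(z-o[2])/d[2]
def tri(f,p,g,q):
    o,d=ray(f,p);o2,e=ray(g,q)
    s=np.linalg.lstsq(np.c_[d,-e],o2-o,rcond=None)[0]
    a,b=o+d*s[0],o2+e*s[1]; return (a+b)/2,np.linalg.norm(a-b)
def blobs(f,lo,hi,roi,amin=15):
    """contours (convex, largest first) of an HSV range inside roi x0,y0,x1,y1"""
    m=np.zeros(f["hsv"].shape[:2],np.uint8);x0,y0,x1,y1=roi
    m[y0:y1,x0:x1]=cv2.inRange(f["hsv"],lo,hi)[y0:y1,x0:x1]
    c,_=cv2.findContours(m,cv2.RETR_EXTERNAL,cv2.CHAIN_APPROX_NONE)
    return sorted([cv2.convexHull(k) for k in c if cv2.contourArea(k)>amin],key=cv2.contourArea,reverse=True)
def cen(c):
    m=cv2.moments(c); return np.array([m["m10"],m["m01"]])/m["m00"]
E
python3 - <<'E'
from h import *
np.set_printoptions(precision=1,suppress=True)
t,s=frame("top"),frame("scene")
rng=dict(orange=((8,150,120),(20,255,255)),yellow=((24,110,120),(34,255,255)),blue=((100,165,70),(125,255,255)),red=((0,170,90),(4,255,255)),dark=((0,0,0),(179,255,55)))
roiT=dict(orange=(285,180,325,220),yellow=(175,115,225,165),blue=(155,180,182,255),red=(195,180,212,255),dark=(280,180,365,255))
roiS=dict(orange=(275,220,325,262),yellow=(205,125,260,165),blue=(110,165,170,210),red=(145,180,195,230),dark=(240,245,370,310))
for k in rng:
    a,b=blobs(t,*rng[k],roiT[k]),blobs(s,*rng[k],roiS[k])
    A=[(cen(c),cv2.contourArea(c),cv2.boundingRect(c)) for c in a[:4]];B=[(cen(c),cv2.contourArea(c),cv2.boundingRect(c)) for c in b[:4]]
    print(k,A,'|',B)
    for c in A[:3]:
        print('   ',[(tri(t,c[0],s,d[0])[0],round(tri(t,c[0],s,d[0])[1],1)) for d in B[:3]])
E
python3 - <<'E'
import cv2
a=cv2.imread('pics/top0.png');b=cv2.imread('pics/scene0.png')
cv2.imwrite('pics/jars.png',cv2.hconcat([cv2.resize(a[285:405,430:590],(400,300)),cv2.resize(b[370:490,370:590],(400,300))]))
E
```

```text
orange [(array([306.2, 198.5]), 494.0, (294, 186, 26, 26))] | [(array([301. , 243.8]), 735.5, (285, 230, 33, 29))]
    [(array([471.1,  39.2,   6.9]), np.float64(0.4))]
yellow [(array([197.6, 139.8]), 646.0, (183, 126, 30, 29))] | [(array([232.4, 145.1]), 568.0, (217, 134, 32, 24))]
    [(array([604.5, 287.6,  14.7]), np.float64(0.1))]
blue [(array([166.9, 231.4]), 124.0, (163, 215, 9, 34))] | [(array([146.4, 187.8]), 32.0, (141, 184, 12, 9))]
    [(array([401.2, 343.3,  23.4]), np.float64(18.1))]
red [(array([202.2, 224.5]), 59.5, (200, 213, 5, 21))] | []
    []
dark [(array([346.7, 199.5]), 320.0, (336, 190, 22, 20)), (array([328.5, 241.1]), 173.5, (321, 234, 16, 15)), (array([297.9, 242.5]), 168.5, (291, 235, 15, 16)), (array([281.3, 204.1]), 39.5, (280, 195, 4, 19))] | [(array([346.3, 269.7]), 91.5, (336, 265, 23, 9))]
    [(array([468.2, -50.7,   8. ]), np.float64(3.5))]
    [(array([395.5, -33. ,  77. ]), np.float64(77.3))]
    [(array([400.2,   0. ,  58.7]), np.float64(136.3))]
```

View pics/jars.png

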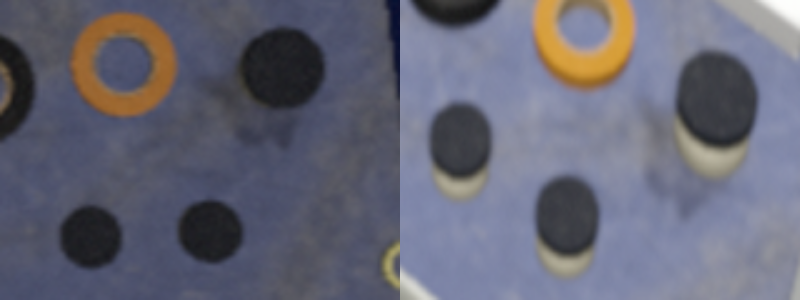

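The crop confirms it: the lid at top-right is about 1.35 times the diameter of the two small ones, so it is the flux jar. The orange roll is distinct from the black one beside it. Next I move clear of the cabinet and look with the wrist camera.

```bash
cat >> h.py <<'E'
def down(deg):
    """tool pointing down, closing line (tool y) at deg from world x"""
    a=np.radians(deg+90)/2; return np.pi*np.array([np.cos(a),np.sin(a),0])
E
python3 - <<'E'
from h import *
np.set_printoptions(precision=3,suppress=True)
arm.move_l([400,250,400],speed=300)
arm.goto([480,180,480],down(0))
a=frame("wrist"); arm.goto([480,40,480],down(0)); b=frame("wrist")
for n,f in(("w1",a),("w2",b)):
    np.savez(n,**f); cv2.imwrite(f"pics/{n}.png",cv2.cvtColor(cv2.resize(f["image"],(800,600)),cv2.COLOR_RGB2BGR))
    print(f["cam_to_world"],f["mtx"][0,0],f["dist"])
print(arm.read_joint_pos(),arm.read_time_s())
E
```

```text
[[  1.      0.004  -0.001 479.808]
 [  0.004  -0.968  -0.251 249.974]
 [ -0.002   0.251  -0.968 460.171]
 [  0.      0.      0.      1.   ]] 264.5466393074785 [-0.053  0.     0.     0.     0.   ]
[[  1.      0.001  -0.    480.35 ]
 [  0.001  -0.968  -0.25  109.019]
 [ -0.001   0.25   -0.968 460.621]
 [  0.      0.      0.      1.   ]] 264.5466393074785 [-0.053  0.     0.     0.     0.   ]
[-0.555  0.077  0.412  1.893 -0.034  1.179 -0.129] 3.35
```

View pics/w1.png

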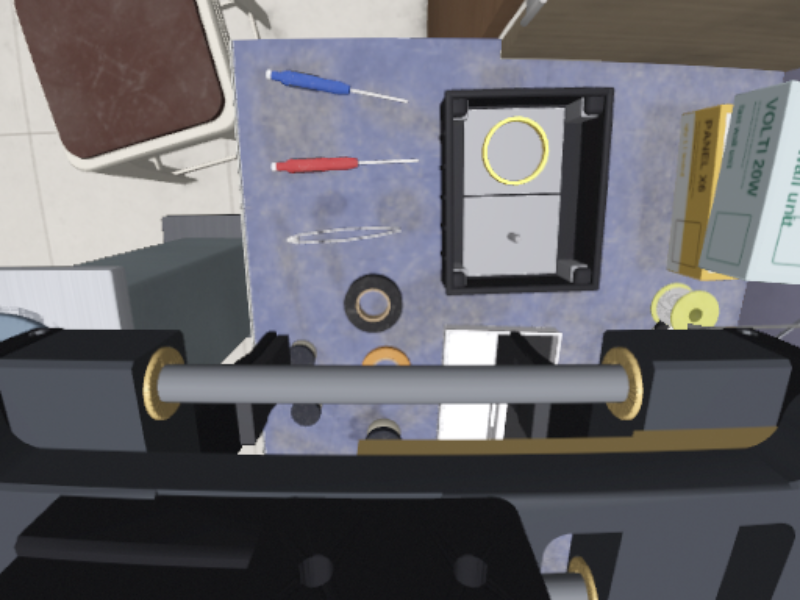

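View pics/w2.png

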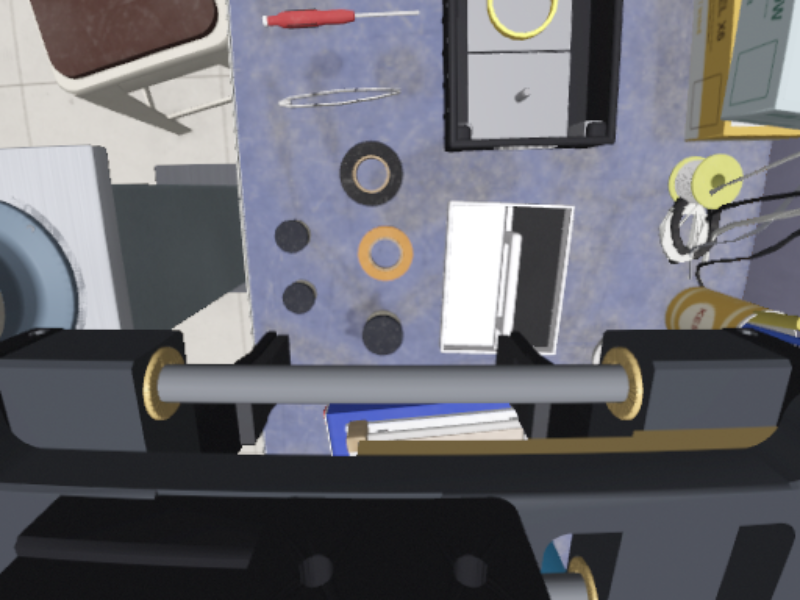

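w1 (800x600) shows the blue driver's handle at (310,82), the tweezers at (345,236), the cup at (515,151) and the spindle pin at (515,237). w2 shows the orange roll at (385,253), the jar lid at (383,333), and the tray at (507,277) with its bar at (511,285). Next I triangulate these across the wrist and top views.

```bash
cat > m.py <<'E'
from h import *
np.set_printoptions(precision=1,suppress=True)
t=frame("top"); np.savez("t",**t); s=frame("scene")
w1,w2=dict(np.load("w1.npz")),dict(np.load("w2.npz"))
def show(n,f,lo,hi,roi,k=1):
    b=blobs(f,lo,hi,roi,3)[:k]
    for c in b: print(n,cen(c),cv2.contourArea(c),cv2.minAreaRect(c))
    return b
OR=((8,110,100),(22,255,255));YE=((22,90,100),(34,255,255));BL=((100,165,60),(125,255,255));DK=((0,0,0),(179,255,60))
o1=show("orT",t,*OR,(285,180,325,220))[0];o2=show("orW",w2,*OR,(222,138,272,184))[0]
print("orange",tri(t,cen(o1),w2,cen(o2)))
y1=show("yeT",t,*YE,(175,115,225,165))[0];y2=show("yeW",w1,*YE,(300,68,360,125))[0]
print("cup",tri(t,cen(y1),w1,cen(y2)))
j1=show("jT",t,*DK,(330,180,365,215))[0];j2=show("jW",w2,*DK,(228,196,264,211+18))[0]
print("jar",tri(t,cen(j1),w2,cen(j2)))
b1=show("blT",t,*BL,(155,180,182,255))[0];b2=show("blW",w1,*BL,(165,38,270,72))[0]
print("blueh",tri(t,cen(b1),w1,cen(b2)))
# spindle pin: darker spots on the pad
def gray(f,roi,n):
    g=cv2.cvtColor(f["image"],cv2.COLOR_RGB2GRAY);x0,y0,x1,y1=roi;print(n);print(g[y0:y1,x0:x1])
gray(t,(229,131,243,145),"sp top");gray(w1,(319,144,337,160),"sp w1")
E
python3 m.py
python3 - <<'E'
import cv2,numpy as np
w1,w2,t=[np.load(f'{n}.npz')['image'][:,:,::-1] for n in('w1','w2','t')]
c=lambda i,x0,y0,x1,y1:cv2.resize(i[y0:y1,x0:x1],(400,300),interpolation=cv2.INTER_CUBIC)
cv2.imwrite('pics/crop4.png',cv2.vconcat([cv2.hconcat([c(w1,160,35,280,125),c(w1,160,105,280,195)]),cv2.hconcat([c(w2,270,123,386,210+0),c(t,276,105,364,171)])]))
E
```

```text
orT [302.5 197.7] 335.5 ((301.5192565917969, 197.40383911132812), (16.081523895263672, 26.083446502685547), 11.309932708740234)
orW [246.3 161.6] 883.0 ((246.5, 161.5), (33.0, 33.0), 90.0)
orange (array([471.1,  48.4,  42.9]), np.float64(5.7753040735395675))
yeT [197.6 139.8] 655.0 ((197.5, 140.0), (28.0, 29.0), 90.0)
yeW [329.4  96.1] 1390.5 ((329.5, 96.0), (42.0, 41.0), 90.0)
cup (array([607.3, 289.8,   4.6]), np.float64(1.3941642595260382))
jT [347.8 195.9] 1076.0 ((347.0, 197.0), (34.0, 34.0), 90.0)
jW [245.4 204.9] 75.5 ((245.26239013671875, 204.37623596191406), (20.099750518798828, 5.2736968994140625), 5.710592269897461)
jar (array([474.8, -56.7, -30.6]), np.float64(16.883458507031143))
blT [166.8 231.6] 119.5 ((166.55999755859375, 231.41998291015625), (4.651021480560303, 33.89879608154297), 10.304847717285156)Traceback (most recent call last):
  File "m.py", line 16, in <module>
    b1=show("blT",t,*BL,(155,180,182,255))[0];b2=show("blW",w1,*BL,(165,38,270,72))[0]
                                                 ~~~~~~~~~~~~~~~~~~~~~~~~~~~~~~~~~~^^^
IndexError: list index out of range
```

View pics/crop4.png

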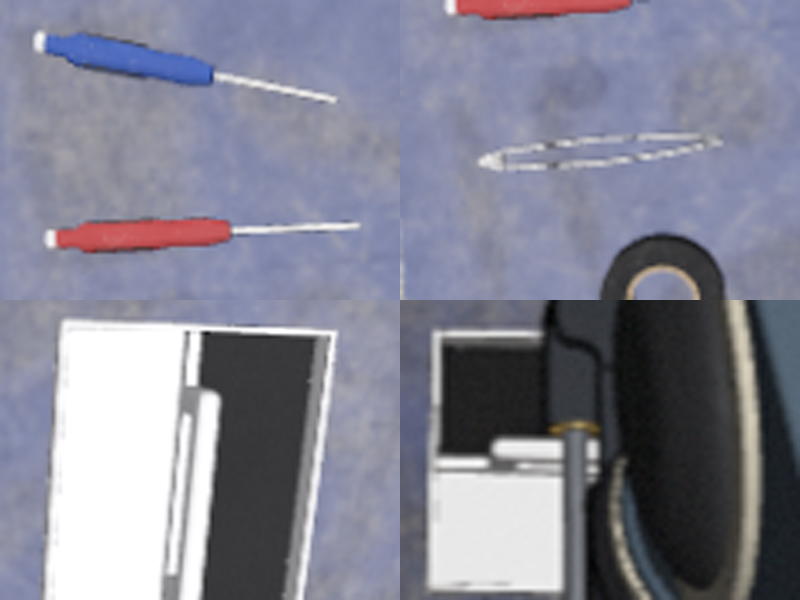

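The crops show the blue driver with its handle towards -x and blade towards +x. The tweezers have their closed end at -x. The tray's far trough is lined dark, and the white bar lies between the troughs. The arm hides part of the current top view, so I'll use the unobstructed first top picture for the second view.

```bash
cat > m.py <<'E'
from h import *
np.set_printoptions(precision=1,suppress=True,linewidth=160)
def hs(f): f["hsv"]=cv2.cvtColor(f["image"],cv2.COLOR_RGB2HSV); return f
t=dict(np.load("t.npz")); t["image"]=cv2.resize(cv2.imread("pics/top0.png"),(512,384),interpolation=cv2.INTER_AREA)[:,:,::-1].copy(); hs(t)
w1,w2=hs(dict(np.load("w1.npz"))),hs(dict(np.load("w2.npz")))
def show(n,f,lo,hi,roi):
    b=blobs(f,lo,hi,roi,3)
    if not b: print(n,"none"); return None
    p=np.vstack(b[:1]); print(n,cen(b[0]),[cv2.contourArea(c) for c in b[:3]],cv2.minAreaRect(p)); return b[0]
def both(n,lo,hi,rt,w,rw,lo2=None,hi2=None):
    a=show(n+"T",t,lo,hi,rt);b=show(n+"W",w,lo2 or lo,hi2 or hi,rw)
    if a is not None and b is not None: print(n,"->",*tri(t,cen(a),w,cen(b)))
both("orange",(8,110,100),(22,255,255),(285,180,325,220),w2,(222,138,272,184))
both("cup",(22,90,100),(34,255,255),(175,115,225,165),w1,(300,68,360,125))
both("jar",(0,0,0),(179,255,62),(330,180,365,215),w2,(228,196,264,229),(0,0,0),(179,110,90))
both("blueh",(100,165,60),(125,255,255),(155,180,182,255),w1,(165,38,270,72),(105,170,60),(125,255,255))
for n,f,r in(("blue",w1,(165,38,270,72)),):
    print(n,f["hsv"][52,190:215:3].tolist(),f["hsv"][66,240:250:4].tolist())
g=lambda f:cv2.cvtColor(f["image"],cv2.COLOR_RGB2GRAY)
print(g(t)[132:145,229:243]);print(g(w1)[146:159,320:336])
both("tw",(0,0,150),(179,50,255),(225,185,245,252),w1,(178,138,262,162))
show("trayT",t,(0,0,130),(179,60,255),(275,105,365,178))
show("trayW",w2,(0,0,150),(179,60,255),(275,120,375,228))
E
python3 m.py
```

```text
orangeT [306.3 198.5] [523.0] ((306.0, 198.5), (25.0, 26.0), 90.0)
orangeW [246.3 161.6] [883.0] ((246.5, 161.5), (33.0, 33.0), 90.0)
orange -> [471.7  38.5  -2.3] 1.0852199298131382
cupT [197.6 139.9] [657.0] ((197.5, 140.0), (28.0, 29.0), 90.0)
cupW [329.4  96.1] [1390.5] ((329.5, 96.0), (42.0, 41.0), 90.0)
cup -> [607.4 289.9   3.8] 1.4610618519642922
jarT [346.7 199.6] [332.0] ((346.5, 199.5), (19.0, 21.0), 90.0)
jarW [244.3 213.8] [488.0] ((244.0, 214.0), (24.0, 24.0), 90.0)
jar -> [468.  -49.2  22.6] 0.5148152217706801
bluehT [166.8 231. ] [112.0] ((166.79412841796875, 231.32354736328125), (4.123105525970459, 33.71245193481445), 14.03624439239502)
bluehW none
blue [[112, 143, 187], [112, 148, 190], [112, 153, 190], [113, 140, 191], [113, 144, 191], [112, 146, 190], [112, 150, 190], [112, 151, 187], [112, 152, 188]] [[119, 34, 152], [118, 27, 162], [118, 26, 158]]
[[129 129 128 129 130 128 130 129 129 129 130 128 129 129]
 [129 129 130 130 130 128 129 129 130 129 129 128 130 130]
 [129 129 129 129 129 125 122 124 126 130 128 128 129 129]
 [128 128 129 127 123 111 107 110 115 124
[... 1038 characters left out ...]
92 167 139 115 111 131 181 190 191 186 190 191]
 [192 192 192 192 192 192 182 163 140 127 162 181 190 191 191 191]
 [192 192 192 192 192 192 192 192 182 162 158 177 190 191 191 191]
 [192 192 192 192 192 192 192 192 192 191 191 191 191 191 191 191]
 [192 192 192 192 192 192 192 192 192 191 191 191 191 191 191 191]
 [192 192 192 192 192 192 192 191 191 191 191 191 191 191 191 191]]
twT none
twW [219.  149.4] [1885.0, 20.0] ((219.5, 149.5), (23.0, 83.0), 90.0)
trayT [319.5 140.4] [4297.5] ((319.57171630859375, 140.41867065429688), (75.47089385986328, 57.89433288574219), 1.5911402702331543)
trayW [324.5 173.5] [10593.0] ((324.4999694824219, 173.5), (106.99998474121094, 98.99998474121094), 90.0)
```

```bash
cat > m2.py <<'E'
from h import *
np.set_printoptions(precision=1,suppress=True,linewidth=160)
exec(open("m.py").read().split("def show")[0])
s=dict(frame("scene"));i=cv2.resize(cv2.imread("pics/scene0.png"),(512,384),interpolation=cv2.INTER_AREA)[:,:,::-1].copy();s["image"]=i;hs(s)
C=lambda f,lo,hi,r:cen(blobs(f,lo,hi,r,3)[0])
def rep(n,z,*fp):
    for nm,f,p in fp: print(n,nm,np.round(p,1),plane(f,p,z)[:2])
    for a in range(len(fp)):
        for b in range(a): print("   tri",fp[b][0],fp[a][0],*tri(fp[b][1],fp[b][2],fp[a][1],fp[a][2]))
O=((8,110,100),(22,255,255));Y=((22,90,100),(34,255,255))
rep("roll",12,("t",t,C(t,*O,(285,180,325,220))),("w2",w2,C(w2,*O,(222,138,272,184))),("s",s,C(s,*O,(275,220,325,262))))
rep("cup",18,("t",t,C(t,*Y,(175,115,225,165))),("w1",w1,C(w1,*Y,(300,68,360,125))),("s",s,C(s,*Y,(205,125,260,165))))
rep("jar",32,("t",t,C(t,(0,0,0),(179,255,62),(330,180,365,215))),("w2",w2,C(w2,(0,0,0),(179,110,90),(228,196,264,229))),("s",s,C(s,(0,0,0),(179,255,80),(325,245,370,285))))
rep("pinbase(t dark low / w1)",36,("t",t,(235,135.5)),("w1",w1,(326.5,150.5)))
def bright(f,r,th):
    v=f["hsv"][:,:,2].astype(int);sat=f["hsv"][:,:,1].astype(int);x0,y0,x1,y1=r
    d=(v-sat)[y0:y1,x0:x1]; m=(d>np.median(d)+th).astype(np.uint8)
    n,l,st,_=cv2.connectedComponentsWithStats(m); ys,xs=np.nonzero(m*np.isin(l,[k for k in range(1,n) if st[k,4]>3]))
    return np.c_[xs+x0,ys+y0].astype(np.float32)
for n,f,r,th in(("t",t,(226,186,246,252),35),("w1",w1,(178,138,262,162),60)):
    p=bright(f,r,th); (c,wh,a)=cv2.minAreaRect(p); bx=cv2.boxPoints((c,wh,a)); P=np.array([plane(f,q,8)[:2] for q in bx])
    print("tw",n,len(p),np.round(c,1),wh,a,P.mean(0),P.tolist())
def bluem(f,r,lo):
    c=blobs(f,lo,(125,255,255),r,3)[0]; P=np.array([plane(f,q,7)[:2] for q in cv2.boxPoints(cv2.minAreaRect(c))]);print("blue",cen(c),plane(f,cen(c),7)[:2],np.round(P,1).tolist());return cen(c)
b1=bluem(t,(155,180,182,255),(100,165,60));b2=bluem(w1,(165,38,270,72),(105,175,60)) if 0 else bluem(w1,(165,38,270,72),(108,200,60)) if blobs(w1,(108,200,60),(125,255,255),(165,38,270,72),3) else None
c=blobs(t,(0,0,130),(179,60,255),(275,105,365,178),3)[0]
P=np.array([plane(t,q,22)[:2] for q in cv2.boxPoints(cv2.minAreaRect(c))]);print("tray",P.tolist(),P.mean(0))
print("tray w2 +y corners",plane(w2,(288,129.4),22),plane(w2,(367.7,131.7),22))
x=w1["hsv"];print(x[50:56,180:225:5].tolist()[3])
E
python3 m2.py
```

```text
roll t [306.3 198.5] [470.8  39.5]
roll w2 [246.3 161.6] [471.8  41.1]
roll s [301.  243.6] [467.6  37.6]
   tri t w2 [471.7  38.5  -2.3] 1.0852199298131382
   tri t s [471.   39.2   7.5] 0.37488780056326293
   tri w2 s [471.8  40.    6. ] 0.44868297476376556
cup t [197.6 139.9] [603.5 287.1]
cup w1 [329.4  96.1] [604.1 289. ]
cup s [232. 145.] [601.2 285.8]
   tri t w1 [607.4 289.9   3.8] 1.4610618519642922
   tri t s [603.9 287.7  15.3] 0.5092051475874771
   tri w1 s [605.4 289.4  13.5] 0.13470135556506865
jar t [346.7 199.6] [467.1 -47. ]
jar w2 [244.3 213.8] [468.5 -46. ]
jar s [348.  262.2] [464.  -50.3]
   tri t w2 [468.  -49.2  22.6] 0.5148152217706801
   tri t s [467.8 -48.6  26.5] 0.9959728601712359
   tri w2 s [468.5 -48.6  25.6] 0.6871645188387578
pinbase(t dark low / w1) t [235.  135.5] [609.4 200.3]
pinbase(t dark low / w1) w1 [326.5 150.5] [600.2 204.1]
   tri t w1 [612.5 201.6   6.9] 7.892435826809686
tw t 100 [235.1 219. ] (54.2004280090332, 6.341978549957275) 86.633544921875 [424.1 200.1] [[484.6737203899428, 211.61152036699394], [485.58975828644327, 197.18821283558094], [363.58057469641585, 188.67630348810374], [362.65599296001267, 202.8959006789172]]
tw w1 76 [212.6 150.6] (7.823043346405029, 57.52238082885742) 85.60128784179688 [413.3 199.8] [[364.0059613831702, 202.67656451836592], [462.0476351279667, 210.26985167128112], [463.0008467019995, 197.05904829921917], [364.28387382067706, 189.31192641203393]]
blue [166.8 231. ] [395.8 354.4] [[359.5, 367.2], [433.2, 350.8], [431.0, 341.6], [357.3, 358.1]]
tray [[537.754818939731, 96.79385939447855], [671.3476377367343, 93.09677661187948], [666.5190902437766, -78.24599007621933], [533.5624969558221, -72.05036015523044]] [602.3   9.9]
tray w2 +y corners [539.9  95.5  22. ] [671.5  92.8  22. ]
[[114, 64, 123], [113, 122, 170], [113, 150, 179], [112, 149, 186], [113, 128, 191], [112, 144, 190], [113, 144, 190], [112, 148, 190], [114, 115, 167]]
```

```bash
cat > m3.py <<'E'
exec(open("m2.py").read().split("C=lambda")[0])
c=np.vstack(blobs(t,(0,0,0),(179,255,50),(160,95,265,180),20)[:1])
r=cv2.minAreaRect(c);P=np.array([plane(t,q,60)[:2] for q in cv2.boxPoints(r)]);print("caddy",r,P.tolist(),P.mean(0))
for z in(8,36):
  for p in((236,139),(236,138),(234.5,136)):print("pin t",z,p,plane(t,p,z)[:2])
  for p in((326.5,150),(329,155),(331,150.5)):print("pin w1",z,p,plane(w1,p,z)[:2])
# yellow in the same view + caddy corners seen in w1 (rim, z=60), read from the 800x600 picture
for p in((443,91),(613,88),(600,290),(444,293)):print("rim w1",plane(w1,np.array(p)*.64,60)[:2])
for n,f,a,b in(("w1",w1,(172,47.6),(260.5,65)),("t",t,(162.5,250.5),(176,190))):print("blue ends",n,plane(f,a,7)[:2],plane(f,b,7)[:2])
E
python3 m3.py
```

```text
caddy ((214.5432891845703, 136.36370849609375), (72.69355010986328, 87.17831420898438), 88.18170166015625) [[679.6168487176751, 342.9626384123816], [685.9564284761161, 151.30675537967176], [525.0520563240746, 145.39638094292548], [518.352098639476, 333.44362847407626]] [602.2 243.3]
pin t 8 (236, 139) [608. 200.]
pin t 8 (236, 138) [610.4 200. ]
pin t 8 (234.5, 136) [615.1 203.6]
pin w1 8 (326.5, 150) [608.1 201.9]
pin w1 8 (329, 155) [613.1 193.4]
pin w1 8 (331, 150.5) [616.  201.1]
pin t 36 (236, 139) [601.4 198. ]
pin t 36 (236, 138) [603.7 198. ]
pin t 36 (234.5, 136) [608.2 201.5]
pin w1 36 (326.5, 150) [600.2 204.9]
pin w1 36 (329, 155) [604.8 196.9]
pin w1 36 (331, 150.5) [607.5 204.1]
rim w1 [524.3 335.7]
rim w1 [679.4 341.5]
rim w1 [689.3 152.4]
rim w1 [531.2 148.6]
blue ends w1 [353.4 363.1] [493.8 336.6]
blue ends t [352.1 362.9] [489.2 336.1]
```

The two views agree within 2 mm, and the measured heights match the text within about 5 mm. Targets:

| Item | x, y (mm) | Notes |
|---|---|---|
| Jar | (468, -47) | |
| Roll | (471, 40) | |
| Cup | (604, 288) | |
| Spindle | (607.5, 200) | |
| Caddy | (606, 244) | yaw +2° |

The jar goes first, then the roll.

```bash
cat >> h.py <<'E'
def pick(xy,z,phi,op,clear=330,N=20):
    arm.grip(op); arm.goto([*xy,clear],down(phi)); arm.move_l([*xy,z+30],speed=250); arm.move_l([*xy,z],speed=80)
    arm.grip(0,N); w=arm.read_grip_width(); arm.move_l([*xy,clear],speed=200)
    print("pick",round(arm.read_grip_width(),1),round(w,1),arm.read_finger_force(),round(arm.read_time_s(),1))
def place(xy,z,phi,op,clear=330):
    arm.goto([*xy,clear],down(phi)); arm.move_l([*xy,z+30],speed=250); arm.move_l([*xy,z],speed=50)
    print("place F",np.round(arm.read_contact_force(),1),round(arm.read_grip_width(),1))
    arm.grip(op); arm.sleep(.2); arm.move_l([*xy,z+40],speed=120); arm.move_l([*xy,clear],speed=250)
    print("t",round(arm.read_time_s(),1))
E
python3 - <<'E'
from h import *
pick((468,-46.7),197.5,0,75); place((604.2,288),206.5,2,66)
pick((471.3,40.2),184,0,80); place((607.5,200.3),193,2,76)
arm.goto([560,130,420],down(0)); f=frame("wrist"); np.savez("w3",**f)
cv2.imwrite("pics/w3.png",cv2.cvtColor(cv2.resize(f["image"],(800,600)),cv2.COLOR_RGB2BGR))
E
```

```text
pick 44.9 44.6 19.99994069337845 7.4
place F [ 0.3 -0.3 -0.8] 44.6
t 11.9
pick 58.6 58.8 19.999955748717184 16.1
place F [ 1.  -1.5 -0.6] 58.4
t 20.1
```

View pics/w3.png

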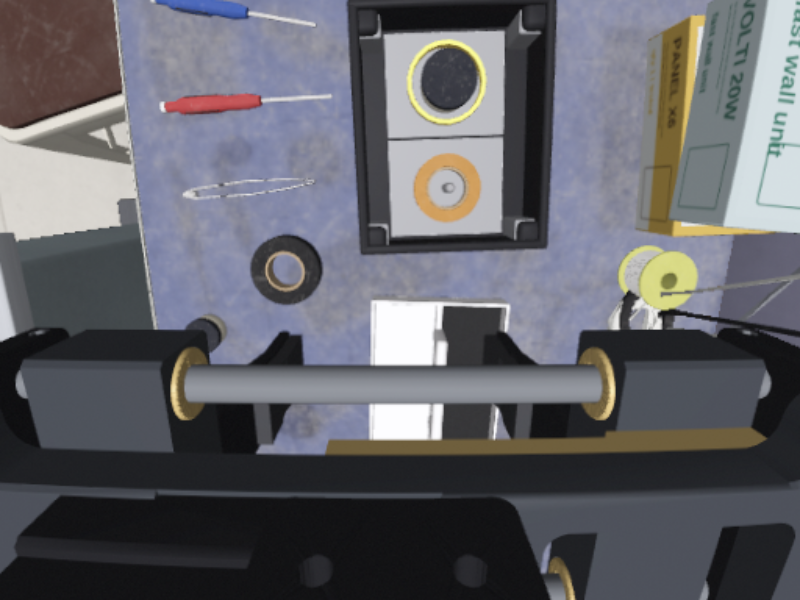

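w3 shows the jar inside the yellow cup at (448,80) and the roll lying round the pin at (447,187), both well centred. Next I measure the tray and its bar from two wrist positions.

```bash
python3 - <<'E'
from h import *
np.set_printoptions(precision=1,suppress=True)
o=[]
for n,y in(("w4",-150),("w5",-85)):
    arm.goto([600,y,400],down(0)); f=frame("wrist"); np.savez(n,**{k:v for k,v in f.items()}); o.append(cv2.cvtColor(cv2.resize(f["image"][0:225,100:400],(400,300),interpolation=cv2.INTER_CUBIC),cv2.COLOR_RGB2BGR))
    c=blobs(f,(0,0,185),(179,40,255),(150,0,400,210),100)[0]; r=cv2.minAreaRect(c)
    P=np.array([plane(f,q,22)[:2] for q in cv2.boxPoints(r)]); print(n,r,P.tolist(),P.mean(0))
cv2.imwrite("pics/tray.png",cv2.hconcat(o))
E
```

```text
w4 ((254.0, 58.5), (117.0, 108.0), 90.0) [[538.1782232894137, 65.07018294495674], [669.1328833827723, 65.55072362267515], [675.3642607033006, -73.40719173004908], [533.4577988288223, -73.92450808370303]] [604.   -4.2]
w5 ((252.80323791503906, 99.41104125976562), (106.43875122070312, 134.747314453125), 2.0825653076171875) [[526.8808450205265, -70.94872442936564], [539.0177866224944, 97.70040358953078], [670.7613445441675, 94.32701221638675], [673.0955431469818, -75.24579779090014]] [602.4  11.5]
```

View pics/tray.png

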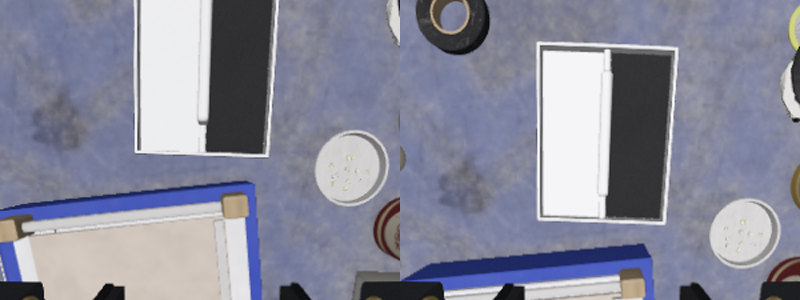

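The crops show the tray with its bar upright between the troughs, and nothing within finger reach of the bar.

```bash
python3 - <<'E'
from h import *
np.set_printoptions(precision=1,suppress=True)
a,b=dict(np.load("w4.npz")),dict(np.load("w5.npz"))
P=np.array([plane(b,p,22)[:2] for p in((202.75,32.25),(308.5,35.25),(298.75,167.25),(202.75,164.25))]);print(P.tolist(),P.mean(0))
print("bar ends",plane(b,(255.25,53),50),plane(b,(252.25,147),50))
for n,p,q in(("bar end",(252.25,93),(252.25,147)),("BL",(201,115),(202.75,164.25)),("BR",(301.75,118),(298.75,167.25))):print(n,*tri(a,p,b,q))
c=[plane(b,p,22)[:2] for p in((202.75,32.25),(202.75,164.25))];d=c[0]-c[1];print(np.degrees(np.arctan2(-d[0],d[1])))
E
```

```text
[[539.8033627892494, 95.27718324762156], [670.9077262313077, 92.90334582274495], [666.3790272201014, -73.32264855809439], [534.5930912724765, -70.13625917379544]] [602.9  11.2]
bar ends [604.7  64.8  50. ] [602.1 -43.6  50. ]
bar end [602.1 -45.   34.5] 0.23457821669520268
BL [533.5 -71.2  15.2] 0.2706830001404712
BR [668.2 -74.7  14.2] 0.7966158854452734
-1.8041332933720928
```

```bash
python3 - <<'E'
from h import *
np.set_printoptions(precision=1,suppress=True)
pick((603,10.8),206,-1.6,40,clear=330,N=55)
x,y=605.9,244.1
arm.goto([x,y,330],down(2)); f0=arm.read_contact_force()
arm.move_l([x,y,275],speed=120)
for z in range(270,250,-3):
    arm.move_l([x,y,z],speed=40); d=arm.read_contact_force()-f0; print(z,d)
    if np.linalg.norm(d)>12: break
f=frame("top");g=frame("scene")
cv2.imwrite("pics/seat.png",cv2.cvtColor(cv2.hconcat([cv2.resize(f["image"][60:210,130:330],(400,300)),cv2.resize(g["image"][70:220,150:350],(400,300))]),cv2.COLOR_RGB2BGR))
print(arm.read_time_s())
E
```

```text
pick 10.0 9.0 54.99945675954223 26.2
270 [-1.1 -0.3  0.3]
267 [-0.1  0.7  0.9]
264 [-0.7  0.3  0.8]
261 [-0.8  1.2  0.6]
258 [-0.7  0.5  0.8]
255 [0.4 0.9 0.6]
252 [0.5 0.4 0.2]
29.575
```

View pics/seat.png

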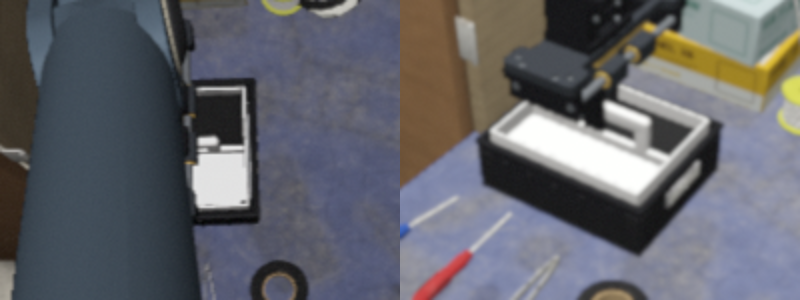

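The tray is inside the caddy walls and level, with no contact force. I lower the last millimetres, release it and check.

```bash
python3 - <<'E'
from h import *
np.set_printoptions(precision=1,suppress=True)
x,y=605.9,244.1; f0=arm.read_contact_force()
for z in(251,250,249):
    arm.move_l([x,y,z],speed=20); d=arm.read_contact_force()-f0; print(z,d)
    if d[2]>4: break
arm.grip(40); arm.sleep(.3); arm.move_l([x,y,330],speed=150); arm.goto([600,120,440],down(0))
f=frame("wrist"); np.savez("w6",**f)
cv2.imwrite("pics/w6.png",cv2.cvtColor(cv2.resize(f["image"][0:225,100:400],(800,600),interpolation=cv2.INTER_CUBIC),cv2.COLOR_RGB2BGR)); print(arm.read_time_s())
E
```

```text
251 [ 0.4 -0.1  0.9]
250 [0.6 0.2 1.9]
249 [-1.3 -1.   9.9]
32.8833
```

View pics/w6.png

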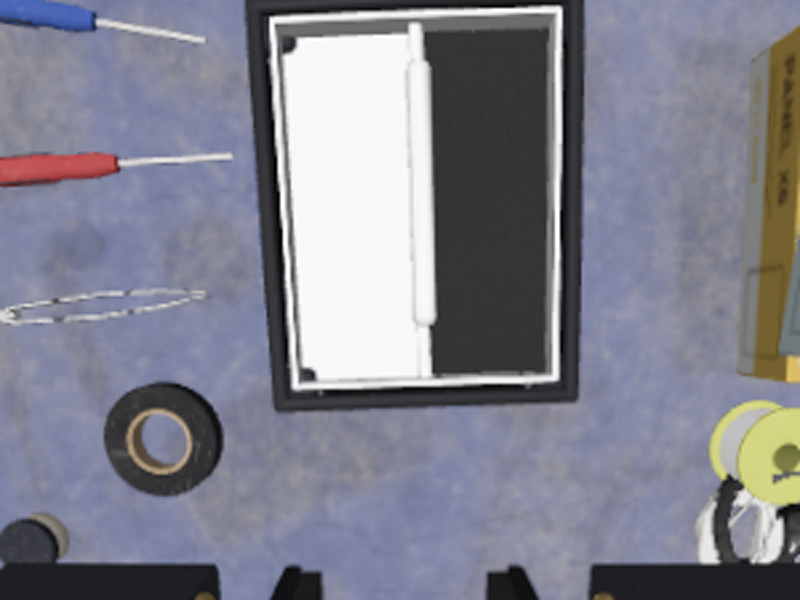

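w6 shows the tray seated evenly inside the caddy, with its rim corners at (272,17), (562,8), (558,381) and (295,386). The bare trough is on the low-x side. I compute the tray pose, then pick and place the blue driver.

```bash
python3 - <<'E'
from h import *
np.set_printoptions(precision=1,suppress=True)
b=dict(np.load("w6.npz")); q=lambda p:(100+p[0]*.375,p[1]*.375)
P=np.array([plane(b,q(p),66)[:2] for p in((272,17),(562,8),(558,381),(295,386))]);print(P.tolist(),P.mean(0))
e=[plane(b,q(p),94)[:2] for p in((420,60),(425,323))];print("bar",e,np.mean(e,0))
print("tw ends",plane(b,q((205,294)),6)[:2])
# blue driver: closer wrist look for the ends
arm.goto([430,250,400],down(0)); f=frame("wrist"); np.savez("w7",**f)
cv2.imwrite("pics/w7.png",cv2.cvtColor(cv2.resize(f["image"][0:225,0:400],(800,450),interpolation=cv2.INTER_CUBIC),cv2.COLOR_RGB2BGR))
E
```

```text
[[539.6737503367848, 325.47631091625885], [670.0473039504877, 329.56417073438035], [675.9883968288742, 162.55931227461036], [545.3167408594333, 159.67989432993934]] [607.8 244.3]
bar [array([605.9, 298. ]), array([608.9, 190.3])] [607.4 244.1]
tw ends [486.5 206.4]
```

View pics/w7.png

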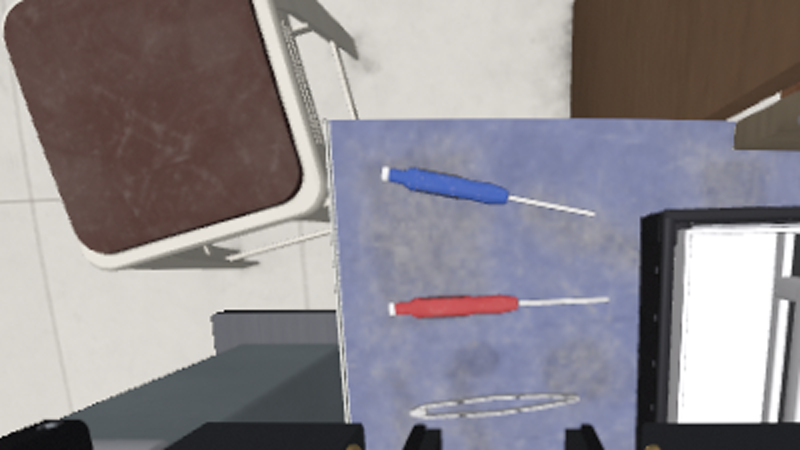

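w7 shows the blue driver from (382,173) to the blade tip at (595,214), the red one at (500,304), and the tweezers from (411,412) to (579,399). I compute the grips and move the blue driver.

```bash
python3 - <<'E'
from h import *
np.set_printoptions(precision=1,suppress=True)
b=dict(np.load("w7.npz")); q=lambda p:(p[0]*.5,p[1]*.5)
h,e=plane(b,q((382,173)),6)[:2],plane(b,q((595,214)),6)[:2]
print("ends",h,e,np.linalg.norm(h-e)); h=(h+[352.7,363])/2; e=(e+[491.5,336.4])/2
u=(h-e)/np.linalg.norm(h-e); g=(h+e)/2+20*u; a=np.degrees(np.arctan2(u[1],u[0])); print("grip",g,a)
print("tw",plane(b,q((411,412)),4),plane(b,q((579,399)),4),"cab",plane(b,q((735,122)),0))
pick(g,184,a-90,45,N=30)
c=np.array([606.3,244.2]);X=np.array([1,.035]);Y=np.array([-.035,1])
place(c-34*X+20*Y,232,2,24)
arm.goto([600,120,440],down(0)); f=frame("wrist"); np.savez("w8",**f)
cv2.imwrite("pics/w8.png",cv2.cvtColor(cv2.resize(f["image"][0:225,100:400],(800,600),interpolation=cv2.INTER_CUBIC),cv2.COLOR_RGB2BGR))
E
```

```text
ends [351.2 363.5] [495.2 336.7] 146.46680489464092
grip [403.  353.6] 169.31046443073993
tw [363.5 194.4   4. ] [489.  204.5   4. ] cab [589.1 398.2   0. ]
pick 13.5 12.9 29.99949909746647 38.0
place F [-0.   0.1 -0.5] 13.2
t 41.6
```

View pics/w8.png

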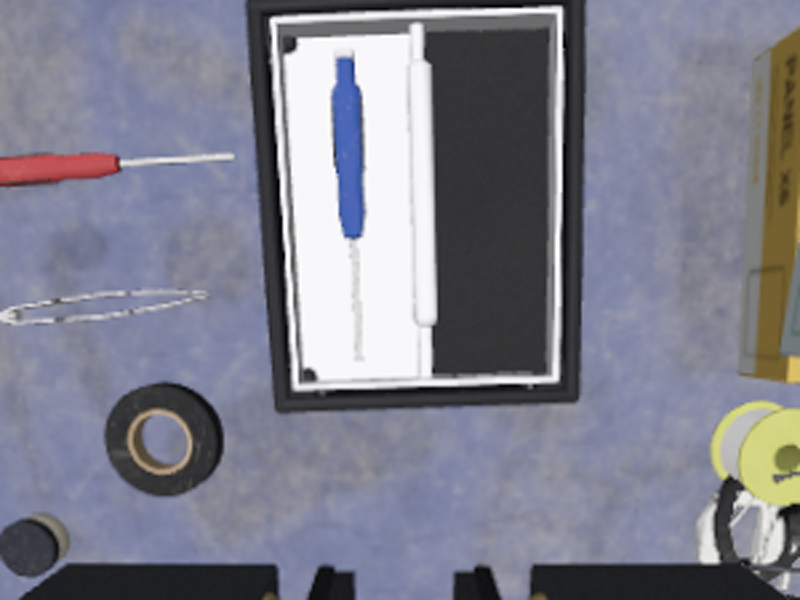

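w8 shows the blue driver flat and lengthwise in the bare trough, with its handle at (347,150) and blade to (360,360). The tweezers are next.

```bash
python3 - <<'E'
from h import *
pick((425,200),183.7,94.4,36,N=12)
c=np.array([606.3,244.2]);X=np.array([1,.035])
place(c+34*X,235.7,2,22)
arm.goto([600,120,440],down(0)); f=frame("wrist"); g=frame("scene")
cv2.imwrite("pics/w9.png",cv2.cvtColor(cv2.hconcat([cv2.resize(f["image"][0:225,100:400],(480,360),interpolation=cv2.INTER_CUBIC),cv2.resize(g["image"][70:280,50:230],(309,360))]),cv2.COLOR_RGB2BGR))
E
```

```text
pick 12.9 13.2 11.997436248057056 46.7
place F [-0.1 -0.2  0.7] 12.9
t 50.6
```

View pics/w9.png

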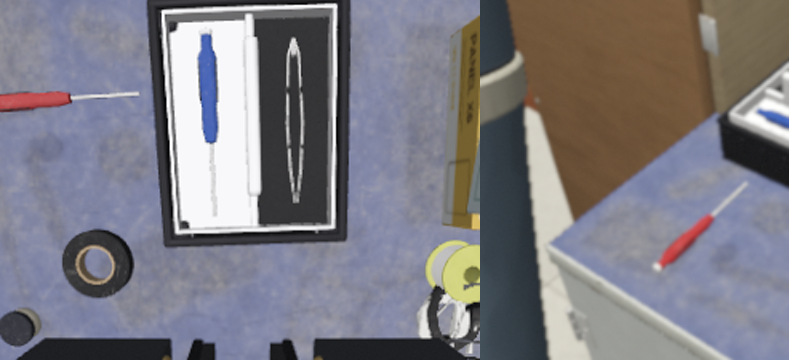

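The tweezers lie lengthwise in the lined trough, from (293,40) to (296,200), and the blue driver lies in the bare one. The red driver and the black roll have not moved, so I hand in.

```bash
python3 -c "
from workcell import arm
print(arm.job_done())"
```

```text
the job is handed in; nothing more can be done
None
```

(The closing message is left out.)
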